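Draw the potting tray out with the pull hook

ROBOT

A 6-joint arm with a two-finger parallel gripper is mounted at the origin on the work surface. World frame = base frame: x ahead of the robot, y to its left, z up, the work surface at z = 0. Lengths are in m, angles in rad, forces in N, time in s.
With the tool pointing down it reaches from about 0.3 to 1 m from the base axis. Payload 5.1 kg.
Tool frame: the origin (TCP) lies midway between the tips of the shut fingers; the grasp point (between the pads) lies 19 mm behind it; z points along the fingers, y is the direction in which the jaws open and shut (so a half turn about z gives the same grasp; the last joint's range is limited). The gripper opens to 95 mm and grips with 3 to 60 N. Pads are 20 mm wide; open, the fingers measure 119 mm over their backs; the gripper's body (75 mm by 180 mm) begins 59 mm behind the grasp point.
Start: joints at [1.249, 0.124, 1.65, -0, 1.367, -0.083], TCP at [0.154, 0.632, 0.215] pointing down, gripper open.
Joint ranges: [-2.61, 2.61], [-1.02, 2.33], [0.03, 2.71], [-1.35, 4.49], [0.32, 2.68], [-2.91, 2.91]. Speed limits (rad/s): [2.57, 2.57, 3.14, 3.14, 3.14, 3.14].

INTERFACE

Orientations are given as a unit quaternion [x, y, z, w].
In Python, from plant import telemetry, viewer, ticket gives the robot as it stands. The module is installed in compiled form; this text tells all that it offers.
- The arm moves only by the tool step_arm, never from a script. Its argument "series" is one flat list of numbers, 5 for each row, row after row: the closure, from -1 (fully open) to 1 (shut), so that 0 is half open, then the shift along the tool's x, y, z in mm, then the turn about the tool's z in rad. A call has 1 to 5 rows; each row is the pose to reach, as a shift and turn from the pose commanded when the call began, along the tool's axes at that moment; what a row does not reach only later rows make up. A row lasts 1/10 s, in which the tool goes at most 50 mm and 8.59 degrees, less where a joint would pass 70% of its speed; a pose out of reach is approached as far as the arm can. A call with a gripper value outside its range is refused whole. The fingers move at their own pace and stop on an object; "grip_force" is the grip in N (left out, the last holds). Time passes only in rows, so rows that repeat a pose let the fingers close. It gives the time, the measured TCP pose, the force and the opening at its end, in the units of the state.
- telemetry.observe(): the state, without advancing time (a new reading comes with each control period).
- viewer.read_camera(name): name is "side" or "top" or "wrist"; returns a dict with "img" (400x640x3 uint8, blue, green, red), "depth" (400x640 float32, m along the optical axis (not along the pixel's ray), 0 where there is no reading), "vfov" (degrees; the focal length in pixels is half the picture's height over the tangent of half this angle, whatever the lens; pixels are square), "cx", "cy" (the principal point, pixels), "view" (4x4, takes a point from world to camera coordinates); the wrist camera has in their place "mount" (4x4, takes a point from camera to tool coordinates, whose origin is the TCP and whose axes are the flange's). Camera axes: x right, y down, z forward; pixel columns grow to the right and rows downward; lengths in m; the calibration is good to about 2 mm. A picture is of the moment at which its call begins: read the wrist's pose just before it.
- ticket.job_done(): hands the job in, once; it reports no verdict.
Trained networks look in the newest picture that a camera, given by its name, has taken for a name from the list of things; names that differ only in an ending like _2 or _b are one class to them, and where a whole thing is asked for, a point or a joint stands for the part that bears it (a point fixed in the world has none). Each returns a list of dicts, best first, with "conf" (0 to 1); they miss things now and then, are a little off and sometimes report something else, mostly with a low value. They report only what shows in the picture. A call takes as long as a camera call. They do not tell look-alikes from the thing itself.
- viewer.find_in(camera, thing): "bbox" ([left, top, right, bottom] in pixels, round what is visible of it).
The state is a dict: "time": time; "joint_pos": joint angles; "joint_velocities": joint speeds; "tau": joint torques, N m; "tcp_pos": TCP position; "eef_rot": TCP orientation; "ft_force": force on the tool from outside, world axes, zero at the start; "moment": the same for the moment, N m; "grip_width": finger opening in m.
Only numpy, scipy, OpenCV 4.12 (cv2) and the standard library are available. Lean on these libraries where they do the work, as an engineer would, in place of code of your own. Each camera call takes 0.05 s, during which the arm holds its last target.

TASK

Take the red-handled pull hook from its wooden cradle, drop its steel prong into the yellow ring on the front of the green tray, and draw the tray straight out from under the slatted riser until it comes up against its end stop; keep it there under a steady pull of about 12 N for a second, never more than 22 N, so you know it is fully out. Then unhook without pushing the tray back in, and lay the hook back in its cradle, prong hanging down and pointing the same way as before. Touch the tray with nothing but the hook, and leave everything else where it stands.

Things in the scene. Friction and masses are not known exactly. Their poses are not given: they have to be found in the camera images.
- hook_grip (a point): Centre of the red handle of the loose pull hook (about 160 g), a bar 110 (x) x 22 (y) x 22 mm (z). x points along the tool to its hook end, z up. A steel rod, 8 mm thick, runs on from the handle's front on its centre line to 120 mm ahead of this point and there bends down into a prong. It starts level in the cradle, 51 mm above the board.
- hook_tip (a point): End of the hook's prong (centre of its rounded end, radius 4 mm), 115 mm ahead (x) of the handle centre and 32 mm below it. The prong leans back slightly: 120 mm ahead at the rod, 115 mm at the tip.
- hook: The same hook; origin under the middle of the handle (11 mm below its centre), axes as for hook_grip.
- cradle: Dark wood cradle fixed to the board, left or right, 120 x 70 mm; origin centre of underside, x towards the lying hook's prong end. Two supports 14 mm thick, 44 mm before and behind the centre, carry the handle's underside at 40 mm. Lips beside it rise to 48 mm (34 mm apart), farther out to 54 mm (54 mm apart). Between the supports the handle is free for fingers above a base 8 mm high.
- tray_ring (a point): Centre of the yellow steel ring lying flat at the front of the tray: hole 26 mm across, bar 6 mm thick, 40 mm above the board, nothing under it. Its axes: x points into the riser (the tray is drawn out along -x), z up. The ring starts 23 to 77 mm in front of the riser's front edge.
- tray: Shallow green metal tray, 170 x 210 x 45 mm, two terracotta pots fixed in it; slides only along its x (out is -x), dragging 2 to 5 N. Origin 130 mm behind (x) and 40 mm below the ring. Its end stop is hidden and set anew each time, 60 to 90 mm from the start: felt as the pull growing about 3 N per mm (rubber buffer). Released, it eases back a few mm and stays.
- riser: Slatted wooden riser screwed to the board, 190 mm deep (x), 276 mm wide (y), 92 mm high; origin at the centre of its underside, x pointing away from its front (front edge at x = -95 mm). The bucket lid lies on top.
- soap: White plastic soap pump, 70 mm across, 178 mm high, origin at the centre of its underside; leave alone.
- mug: Blue ceramic mug, 82 mm across, 92 mm high, origin under its centre; leave alone.
- bucket_lid: Stainless steel bucket lid, 162 mm across, lying on the riser; leave alone.
- scrub_brush: Blue scrubbing brush, 150 x 50 x 38 mm, origin under its centre; leave alone.
- tin: Aluminium tin, 74 mm across, 110 mm high, origin under its centre; leave alone.
- caddy: Grey plastic caddy 130 x 100 x 75 mm with a clear hinged lid that has a knob on top, empty, fixed to the board at the side where the cradle is not; an obstacle only.
Not all that is in view belongs to the job. There is more than one size of the hook; the job needs the largest.

How it is judged:
By the outcome, as a careful person would: the job done as asked, in the order asked, and still so for the second after the job is handed in, with the robot touching nothing.
It also fails if it takes over 64 s, if anything falls off the work surface, if the arm or the gripper's body presses on something with over 40 N, if the wrist force passes 120 N, or if a joint passes its speed limit or range.

## Working session

There is one attempt and no reset: what is moved stays moved. The work goes in short steps, Python scripts to look and compute and a tool call to move; the robot and the scene stay as the last step left them, time stands still between calls to the robot, and variables do not carry over. Pictures are saved under pics/ and viewed, and the job is handed in when it is done.

Besides the shell and the picture viewer there is one more tool, called after "Emit:" in YAML: its name, and indented under it one key for each argument. step_arm: Moves the arm, as the interface text tells. Its arguments: {"type":"object","properties":{"series":{"type":"array","items":{"type":"number"}},"grip_force":{"type":"number"}},"required":["series"]}

```bash
mkdir -p pics; ls; cat > h.py <<'E'
import numpy as np, cv2
from plant import telemetry, viewer, ticket
from scipy.spatial.transform import Rotation as R
def cam(n):
    s=telemetry.observe(); c=viewer.read_camera(n)
    f=200/np.tan(np.radians(c['vfov'])/2)
    if n=='wrist':
        T=np.eye(4);T[:3,:3]=R.from_quat(s['eef_rot']).as_matrix();T[:3,3]=s['tcp_pos']
        V=np.linalg.inv(T@c['mount'])
    else: V=np.array(c['view'])
    c['f']=f;c['V']=V;return c
def cloud(c):
    d=c['depth'];v,u=np.mgrid[0:400,0:640]
    P=np.stack([(u-c['cx'])/c['f']*d,(v-c['cy'])/c['f']*d,d],-1)
    Vi=np.linalg.inv(c['V']);W=P@Vi[:3,:3].T+Vi[:3,3]
    W[d<=0]=np.nan
    return W
def proj(c,p):
    q=c['V'][:3,:3]@np.array(p)+c['V'][:3,3]
    return c['f']*q[:2]/q[2]+[c['cx'],c['cy']]
def ray(c,u,v):
    Vi=np.linalg.inv(c['V']);d=Vi[:3,:3]@[(u-c['cx'])/c['f'],(v-c['cy'])/c['f'],1]
    return Vi[:3,3],d
def onz(c,u,v,z):
    o,d=ray(c,u,v);return o+d*(z-o[2])/d[2]
E
python3 - <<'E'
from h import *
s=telemetry.observe()
for k in s: print(k,np.round(s[k],4))
for n in ['top','side','wrist']:
    c=cam(n);cv2.imwrite(f'pics/{n}0.png',c['img']);print(n,c['vfov'],c['cx'],c['cy']);print(np.round(np.linalg.inv(c['V']),3))
    for t in ['hook','hook_grip','hook_tip','cradle','tray_ring','tray','riser','caddy']:
        print(t,[(np.round(r['bbox'],1).tolist(),round(r['conf'],2)) for r in viewer.find_in(n,t)])
E
```

```text
pics
time 0.0
joint_pos [ 1.2494  0.1245  1.6516 -0.      1.3675 -0.0826]
joint_velocities [ 0.0006  0.0018 -0.0005  0.001  -0.0008 -0.0004]
tau [ 6.00000e-04 -4.17629e+01 -3.59917e+01  7.75000e-02  4.93000e-02
 -2.00000e-04]
tcp_pos [0.1536 0.6309 0.2134]
eef_rot [ 1.191e-01  9.929e-01 -1.000e-03 -2.000e-04]
ft_force [-0.0796 -0.4818  0.101 ]
moment [ 0.0025 -0.0202  0.036 ]
grip_width 0.0952
top 56.53902024488156 315.7172366259713 201.38019261511818
[[ 0.024 -0.995  0.1    0.444]
 [-1.    -0.024 -0.004 -0.012]
 [ 0.006 -0.1   -0.995  1.061]
 [ 0.     0.     0.     1.   ]]
hook [([234.1, 272.6, 267.9, 308.9], 0.59), ([256.0, 197.3, 279.8, 236.1], 0.51)]
hook_grip [([206.6, 195.1, 214.6, 258.3], 0.79), ([234.0, 271.3, 263.4, 309.8], 0.58), ([262.7, 204.1, 276.1, 224.1], 0.5)]
hook_tip [([230.4, 274.6, 267.2, 308.7], 0.79), ([251.3, 200.4, 279.6, 239.1], 0.69), ([205.3, 190.7, 215.6, 262.2], 0.57)]
cradle [([195.7, 215.8, 226.3, 256.1], 0.68)]
tray_ring [([288.1, 108.6, 367.0, 174.2], 0.71), ([307.9, 79.2, 368.2, 139.7], 0.51)]
tray []
riser [([277.9, 73.0, 380.7, 169.6], 0.89)]
caddy
[... 466 characters left out ...]
.55)]
hook_tip [([294.1, 285.3, 359.3, 306.2], 0.71), ([312.3, 242.1, 347.8, 274.1], 0.69), ([375.2, 275.4, 416.6, 298.4], 0.57), ([226.1, 167.6, 308.1, 220.4], 0.24)]
cradle [([309.4, 282.3, 356.8, 321.9], 0.9), ([351.0, 133.0, 395.8, 172.7], 0.22)]
tray_ring [([228.2, 163.8, 305.4, 224.5], 0.61)]
tray [([228.5, 168.8, 307.8, 223.9], 0.84)]
riser [([209.3, 137.2, 303.9, 230.1], 0.7)]
caddy [([352.6, 133.8, 396.5, 174.1], 0.9)]
wrist 59.63700356365569 318.77496993594474 199.72070529405963
[[ 0.235  0.943  0.235  0.088]
 [ 0.972 -0.228 -0.057  0.648]
 [ 0.     0.242 -0.97   0.385]
 [ 0.     0.     0.     1.   ]]
hook []
hook_grip []
hook_tip []
cradle []
tray_ring []
tray []
riser []
caddy []
```

View pics/top0.png

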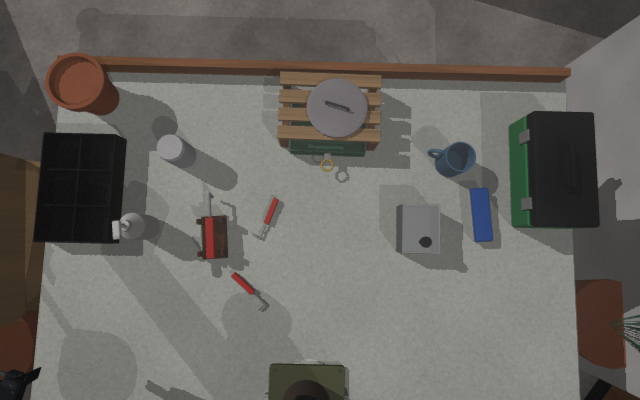

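View pics/side0.png

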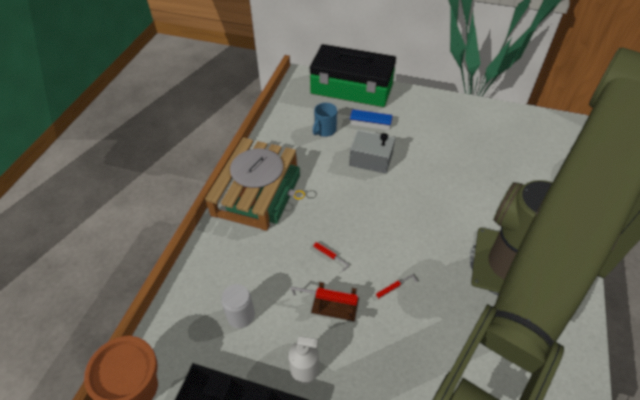

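View pics/wrist0.png

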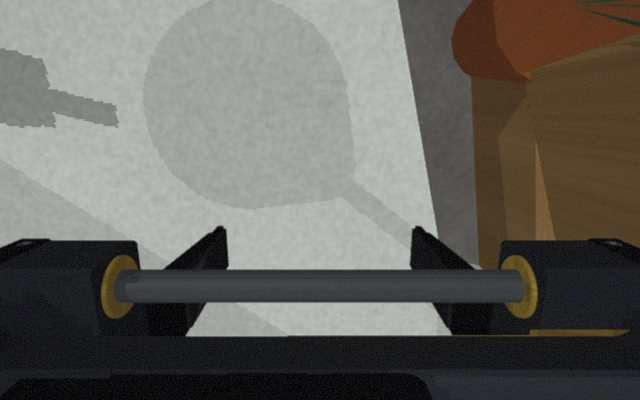

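```bash
python3 - <<'E'
from h import *
a=cam('top');W=cloud(a)
im=a['img'];cv2.imwrite('pics/top_crop1.png',np.hstack([cv2.resize(im[180:270,180:290],None,fx=4,fy=4,interpolation=cv2.INTER_CUBIC)[:360],cv2.resize(im[130:190,285:385],None,fx=3.6,fy=6,interpolation=cv2.INTER_CUBIC)]))
b=cam('side');Wb=cloud(b)
cv2.imwrite('pics/side_crop1.png',np.hstack([cv2.resize(b['img'][230:330,280:360],None,fx=5,fy=5,interpolation=cv2.INTER_CUBIC),cv2.resize(b['img'][150:250,260:340],None,fx=5,fy=5,interpolation=cv2.INTER_CUBIC)]))
for nm,c,W in (('top',a,W),('side',b,Wb)):
    hsv=cv2.cvtColor(c['img'],cv2.COLOR_BGR2HSV)
    red=((hsv[...,0]<6)|(hsv[...,0]>174))&(hsv[...,1]>180)&(hsv[...,2]>90)
    n,l,st,ce=cv2.connectedComponentsWithStats(red.astype(np.uint8))
    for i in range(1,n):
        if st[i,4]>30:
            p=W[l==i];p=p[np.isfinite(p[:,0])]
            print(nm,'red',st[i],ce[i].round(1),np.median(p,0).round(3),p.min(0).round(3),p.max(0).round(3))
            q=p[:,:2]-p[:,:2].mean(0);w=np.linalg.svd(q,full_matrices=False)[2][0];t=q@w;print('  axis',w.round(3),'len',np.ptp(t).round(3))
    yel=(hsv[...,0]>18)&(hsv[...,0]<32)&(hsv[...,1]>130)&(hsv[...,2]>100)
    n,l,st,ce=cv2.connectedComponentsWithStats(yel.astype(np.uint8))
    for i in range(1,n):
        if st[i,4]>8:
            p=W[l==i];print(nm,'yel',st[i],ce[i].round(1),np.nanmedian(p,0).round(3),onz(c,*(st[i,:2]+(st[i,2:4]-1)/2),0.043).round(4))
E
```

```text
top yel [321 160   4  10  14] [321.9 163.9] [ 0.653 -0.031  0.043] [ 0.6496 -0.0327  0.043 ]
top yel [325 160   8  11  20] [329.8 165.4] [ 0.647 -0.054  0.044] [ 0.6486 -0.0494  0.043 ]
side red [315 243  20  15  99] [324.5 250. ] [0.519 0.115 0.014] [0.487 0.096 0.007] [0.553 0.132 0.019]
  axis [-0.932  0.363] len 0.072
side red [377 282  23  15  99] [387.9 289. ] [0.318 0.188 0.014] [0.291 0.158 0.009] [0.342 0.217 0.02 ]
  axis [0.654 0.757] len 0.073
side red [316 287  42  18 432] [336.4 296.6] [0.439 0.274 0.059] [0.386 0.246 0.005] [0.492 0.286 0.068]
  axis [-0.997 -0.081] len 0.107
side yel [296 190   9   5  18] [300.3 191.6] [ 0.651 -0.055  0.042] [ 0.6489 -0.0505  0.043 ]
side yel [294 196   7   4  12] [296.3 197.5] [ 0.654 -0.027  0.041] [ 0.6506 -0.0266  0.043 ]
```

View pics/top_crop1.png

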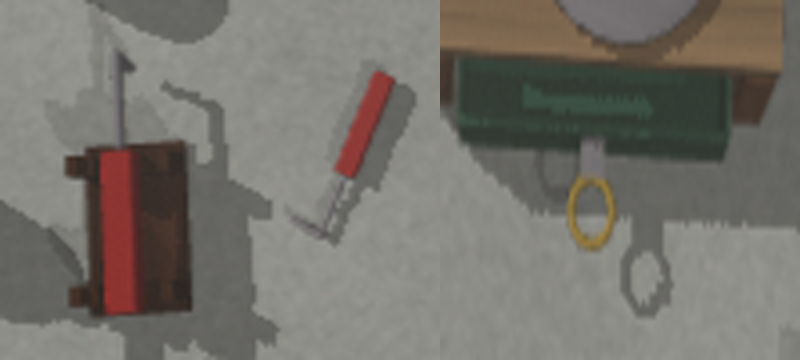

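View pics/side_crop1.png

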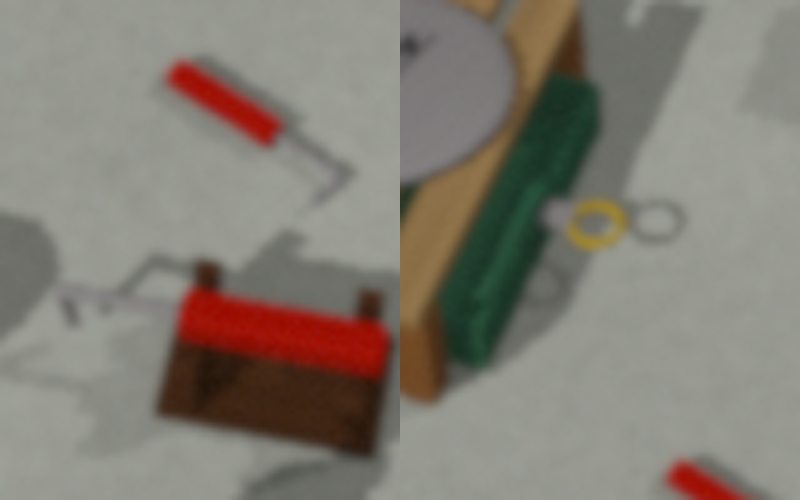

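Hook candidates (top view): cradle hook (210,228), small hook (270,212), small hook (250,290). The cradle one fits: its handle is about 107 mm in the depth data against about 72 mm for the other two, and it sits in the cradle. The crop confirms this. The ring is the yellow one at (327,165); the grey ring beside it is its shadow.

```bash
python3 - <<'E'
from h import *
a=cam('top')
for n,t in (('top','soap'),('top','tin'),('top','mug')):
    print(t,[(np.round(r['bbox'],1).tolist(),round(r['conf'],2)) for r in viewer.find_in(n,t)])
W=cloud(a)
# tall points near
for lo,hi in((0.1,0.3),):
    m=(W[...,2]>lo)&(W[...,0]>0.2)&(W[...,0]<0.8)&(W[...,1]>0.3)&(W[...,1]<0.62)
    n,l,st,ce=cv2.connectedComponentsWithStats(m.astype(np.uint8))
    for i in range(1,n):
        if st[i,4]>20:p=W[l==i];print(st[i],p.min(0).round(3),p.max(0).round(3))
# riser yaw: top slats cloud
m=(W[...,2]>0.08)&(W[...,2]<0.098)&(abs(W[...,1]+.03)<.2)&(W[...,0]>.6)
p=W[m];print(p.min(0).round(3),p.max(0).round(3)); print(cv2.minAreaRect(p[:,:2].astype(np.float32)))
E
```

```text
soap [([109.3, 210.7, 158.3, 241.5], 0.87)]
tin [([159.0, 135.9, 196.9, 166.6], 0.69)]
mug [([426.0, 142.8, 474.7, 177.3], 0.67)]
[ 71  95  32  17 353] [0.761 0.553 0.1  ] [0.8   0.62  0.134]
[157 135  28  26 556] [0.639 0.333 0.1  ] [0.705 0.402 0.115]
[112 213  33  27 669] [0.432 0.423 0.1  ] [0.499 0.486 0.18 ]
[ 0.705 -0.184  0.08 ] [0.896 0.092 0.098]
((0.7999997735023499, -0.04628859460353851), (0.27558472752571106, 0.18686959147453308), 89.0967788696289)
```

Emit:
step_arm:
  series: [-1, 0, 0, -45, -0.1, -1, -60, -40, -45, -0.2, -1, -100, -75, -45, -0.29, -1, -140, -105, -45, -0.29, -1, -180, -130, -45, -0.29]

```text
time: 2.15
tcp_pos: [0.2836, 0.4776, 0.2599]
eef_rot: [-0.026, 1.0, 0.0, 0.0]
ft_force: [0.8, 0.8, -0.3]
grip_width: 0.0948
```

Emit:
step_arm:
  series: [-1, -30, -40, 0, 0, -1, -60, -80, 0, 0, -1, -90, -120, 10, 0, -1, -120, -160, 20, 0, -1, -150, -200, 30, 0]

```text
time: 2.65
tcp_pos: [0.4422, 0.2876, 0.2304]
eef_rot: [-0.026, 1.0, 0.0, 0.001]
ft_force: [1.1, 0.2, 0.2]
grip_width: 0.0954
```

Emit:
step_arm:
  series: [-1, -15, -16, 10, 0, -1, -15, -16, 10, 0, -1, -15, -16, 10, 0]

```text
time: 2.95
tcp_pos: [0.4568, 0.274, 0.2202]
eef_rot: [-0.025, 1.0, 0.0, -0.0]
ft_force: [0.8, -0.1, 0.6]
grip_width: 0.0951
```

```bash
python3 - <<'E'
from h import *
c=cam('wrist');cv2.imwrite('pics/w1.png',c['img']);s=telemetry.observe();print(s['time'],s['tcp_pos'])
W=cloud(c);np.savez('w1.npz',W=W,V=c['V'],img=c['img'],f=c['f'],cx=c['cx'],cy=c['cy'])
hsv=cv2.cvtColor(c['img'],cv2.COLOR_BGR2HSV)
red=((hsv[...,0]<6)|(hsv[...,0]>174))&(hsv[...,1]>150)&(hsv[...,2]>60)
n,l,st,ce=cv2.connectedComponentsWithStats(red.astype(np.uint8))
for i in range(1,n):
    if st[i,4]>200:
        p=W[l==i];z=np.nanmedian(p[:,2]);q=p[abs(p[:,2]-z)<.004]
        print(st[i],z,q.min(0).round(4),q.max(0).round(4),cv2.minAreaRect(q[:,:2].astype(np.float32)))
E
```

```text
3.0 [0.45663066 0.27462563 0.22067653]
[ 202    0   68   68 1233] 0.015009664214636786 [0.2887 0.1518 0.0112] [0.3471 0.2175 0.0181] ((0.3179207444190979, 0.184831440448761), (0.07616029679775238, 0.01445789448916912), 49.62361145019531)
[ 299  109   29  115 2670] 0.06157973914568049 [0.386  0.2541 0.0579] [0.4954 0.2839 0.0644] ((0.44099166989326477, 0.2689353823661804), (0.10916894674301147, 0.021978389471769333), 4.934751987457275)
[159 192  34  64 963] 0.014822781441537758 [0.4831 0.096  0.0108] [0.5581 0.1325 0.0173] ((0.5204942226409912, 0.11404202878475189), (0.0146026611328125, 0.07658258825540543), 69.57634735107422)
```

View pics/w1.png

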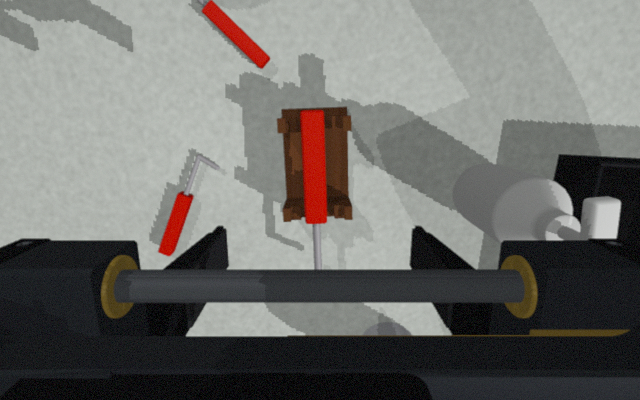

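Emit:
step_arm:
  series: [-1, 0, 0, 0, 0.149, -1, 0, 0, 0, 0.298, -1, 0, 0, 0, 0.447, -1, 0, 0, 0, 0.596, -1, 0, 0, 0, 0.745]

```text
time: 3.5
tcp_pos: [0.4562, 0.2757, 0.2212]
eef_rot: [0.342, 0.94, 0.001, 0.0]
ft_force: [0.1, 1.1, 0.3]
grip_width: 0.0955
```

Emit:
step_arm:
  series: [-1, 0, 0, 0, 0.149, -1, 0, 0, 0, 0.298, -1, 0, 0, 0, 0.447, -1, 0, 0, 0, 0.596, -1, 0, 0, 0, 0.745]

```text
time: 4.0
tcp_pos: [0.4562, 0.2757, 0.2212]
eef_rot: [0.66, 0.751, 0.001, 0.0]
ft_force: [0.2, 0.2, 0.5]
grip_width: 0.0955
```

Emit:
step_arm:
  series: [-1, 0, 0, 0, 0.149, -1, 0, 0, 0, 0.298, -1, 0, 0, 0, 0.447, -1, 0, 0, 0, 0.596, -1, 0, 0, 0, 0.745]

```text
time: 4.5
tcp_pos: [0.4562, 0.2757, 0.2213]
eef_rot: [0.888, 0.459, 0.001, -0.0]
ft_force: [0.1, 0.3, -0.4]
grip_width: 0.095
```

Emit:
step_arm:
  series: [-1, 0, 0, 0, 0.149, -1, 0, 0, 0, 0.298, -1, 0, 0, 0, 0.447, -1, 0, 0, 0, 0.596, -1, 0, 0, 0, 0.745]

```text
time: 5.0
tcp_pos: [0.4562, 0.2757, 0.2213]
eef_rot: [0.995, 0.105, 0.001, -0.0]
ft_force: [-0.0, -0.7, -0.8]
grip_width: 0.095
```

Emit:
step_arm:
  series: [-1, 0, 0, 0, 0.127, -1, 0, 0, 0, 0.127, -1, 0, 0, 0, 0.127]

```text
time: 5.3
tcp_pos: [0.4564, 0.2751, 0.2208]
eef_rot: [0.999, 0.045, 0.0, -0.0]
ft_force: [-0.0, 0.6, -0.9]
grip_width: 0.095
```

```bash
python3 - <<'E'
from h import *
c=cam('wrist');cv2.imwrite('pics/w2.png',c['img']);s=telemetry.observe();print(s['time'],s['tcp_pos'],s['joint_pos'],s['ft_force'])
W=cloud(c)
hsv=cv2.cvtColor(c['img'],cv2.COLOR_BGR2HSV)
red=((hsv[...,0]<6)|(hsv[...,0]>174))&(hsv[...,1]>150)&(hsv[...,2]>60)
n,l,st,ce=cv2.connectedComponentsWithStats(red.astype(np.uint8))
for i in range(1,n):
    if st[i,4]>200:
        p=W[l==i];z=np.nanmedian(p[:,2]);q=p[abs(p[:,2]-z)<.004]
        print(st[i],z,q.min(0).round(4),q.max(0).round(4),cv2.minAreaRect(q[:,:2].astype(np.float32)))
M=R.from_quat(s['eef_rot']).as_matrix();print(M.round(3))
print('to grasp (tool mm):',(M.T@(np.array([.453,.270,.0317])-s['tcp_pos'])*1000).round(1))
print(viewer.find_in('wrist','hook'),viewer.find_in('wrist','hook_tip'))
E
```

```text
5.35 [0.45653024 0.27485077 0.22070083] [ 4.41083683e-01 -1.41679358e-01  1.90377872e+00  1.49704799e-04
  1.37879948e+00  1.92236568e+00] [-0.22580451 -0.80855028 -0.46923575]
[ 450   95   52   71 1268] 0.014789688829417336 [0.4835 0.0948 0.0109] [0.5582 0.1335 0.018 ] ((0.5211195349693298, 0.11390814185142517), (0.016010338440537453, 0.0755232721567154), 70.28485107421875)
[ 312  142   26  111 2506] 0.061557618920954876 [0.3878 0.2544 0.0576] [0.4969 0.2846 0.064 ] ((0.4419642388820648, 0.26925042271614075), (0.10894255340099335, 0.021892203018069267), 5.010226249694824)
[383 302  26  19 265] 0.01492057020115492 [0.2892 0.1529 0.0116] [0.3126 0.1852 0.0168] ((0.30456116795539856, 0.16849729418754578), (0.03322547674179077, 0.014622604474425316), 48.71589279174805)
[[ 0.996  0.089  0.001]
 [ 0.089 -0.996  0.   ]
 [ 0.001 -0.    -1.   ]]
to grasp (tool mm): [ -4.1   4.6 189. ]
[{'bbox': [417.7, 90.0, 500.7, 200.7], 'conf': 0.81}, {'bbox': [313.3, 68.3, 337.4, 253.1], 'conf': 0.76}, {'bbox': [380.9, 302.1, 425.2, 334.0], 'conf': 0.68}, {'bbox': [286.6, 133.2, 356.7, 243.0], 'conf': 0.62}] [{'bbox': [312.3, 65.2, 341.2, 252.9], 'conf': 0.84}, {'bbox': [417.9, 93.1, 499.9, 201.1], 'conf': 0.77}, {'bbox': [385.3, 301.5, 425.6, 332.5], 'conf': 0.57}]
```

View pics/w2.png

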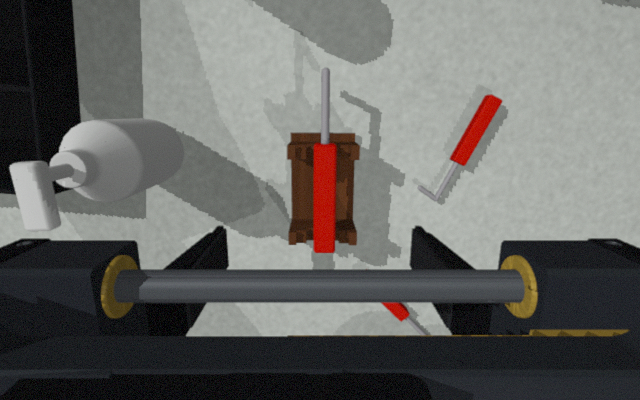

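The cradle shows the red hook at (325,195), with its rod pointing up to (325,70). Two wrist views agree on a handle centre of about (0.4415, 0.269), top at z = 61.6 mm and yaw 5.0°. I'm descending to grasp.

Emit:
step_arm:
  series: [-1, -3.5, 4.5, 40, 0, -1, -3.5, 4.5, 85, 0, -1, -3.5, 4.5, 130, 0, -1, -3.5, 4.5, 165, 0, -1, -3.5, 4.5, 182, 0]

```text
time: 5.95
tcp_pos: [0.4511, 0.268, 0.0341]
eef_rot: [0.999, 0.043, -0.003, 0.001]
ft_force: [-1.1, 0.0, -0.5]
grip_width: 0.0947
```

Emit:
step_arm:
  series: [-1, 0, 0, 7, 0, -1, 0, 0, 7, 0, 1, 0, 0, 7, 0, 1, 0, 0, 7, 0, 1, 0, 0, 7, 0]
  grip_force: 45

```text
time: 6.45
tcp_pos: [0.4548, 0.2697, 0.0328]
eef_rot: [0.999, 0.043, 0.001, -0.001]
ft_force: [0.2, 0.6, 0.2]
grip_width: 0.0764
```

Emit:
step_arm:
  series: [1, 0, 0, 0, 0, 1, 0, 0, 0, 0, 1, 0, 0, 0, 0, 1, 0, 0, 0, 0, 1, 0, 0, 0, 0]

```text
time: 6.95
tcp_pos: [0.4537, 0.2692, 0.0312]
eef_rot: [0.999, 0.043, -0.0, 0.0]
ft_force: [-0.0, 1.0, -0.2]
grip_width: 0.0367
```

Emit:
step_arm:
  series: [1, 0, 0, 0, 0, 1, 0, 0, 0, 0, 1, 0, 0, 0, 0, 1, 0, 0, 0, 0, 1, 0, 0, 0, 0]

```text
time: 7.45
tcp_pos: [0.4538, 0.2692, 0.0312]
eef_rot: [0.999, 0.043, -0.0, 0.0]
ft_force: [0.4, -0.2, -1.3]
grip_width: 0.0217
```

Emit:
step_arm:
  series: [1, 0, 0, -10, 0, 1, 0, 0, -30, 0, 1, 0, 0, -60, 0, 1, 0, 0, -90, 0, 1, 0, 0, -120, 0]

```text
time: 7.95
tcp_pos: [0.4535, 0.2691, 0.1527]
eef_rot: [0.999, 0.043, -0.0, 0.0]
ft_force: [0.6, -1.0, -1.5]
grip_width: 0.0218
```

```bash
python3 - <<'E'
from h import *
c=cam('wrist');cv2.imwrite('pics/w3.png',c['img']);s=telemetry.observe();print(s['time'],s['tcp_pos'],s['joint_pos'],s['ft_force'],s['grip_width'])
M=R.from_quat(s['eef_rot']).as_matrix();print(M.round(3))
a=cam('top');W=cloud(a)
hsv=cv2.cvtColor(a['img'],cv2.COLOR_BGR2HSV)
# riser/tray orientation: front face edge of slats
m=(W[...,2]>0.085)&(W[...,2]<0.097)&(abs(W[...,1]+.04)<.17)&(W[...,0]>.66)&(W[...,0]<.95)
ys=[];xs=[]
for u in range(282,378):
    col=np.where(m[:,u])[0]
    if len(col): v=col.max(); xs.append(W[v,u,0]);ys.append(W[v,u,1])
print('front edge fit',np.polyfit(ys,xs,1),np.median(xs),len(xs))
# green tray front
g=(hsv[...,0]>45)&(hsv[...,0]<85)&(hsv[...,1]>70)&(W[...,0]>.6)&(W[...,0]<.75)&(abs(W[...,1]+.04)<.15)
p=W[g];print(p.min(0),p.max(0))
xs=[];ys=[]
for u in range(292,364):
    col=np.where(g[:,u])[0]
    if len(col): v=col.max(); o=onz(a,u,v,.043-.0); xs.append(W[v,u,0]);ys.append(W[v,u,1])
print('tray front fit',np.polyfit(ys,xs,1),np.median(xs))
E
```

```text
8.0 [0.45661294 0.27058188 0.15898268] [ 4.33806436e-01 -1.05901784e-01  1.97711740e+00 -3.06812620e-05
  1.26086946e+00  1.91871663e+00] [2.80158781 1.30768238 2.28689488] 0.021643181057078544
[[ 0.996  0.086  0.009]
 [ 0.086 -0.996  0.004]
 [ 0.009 -0.003 -1.   ]]
front edge fit [0.01470525 0.70861188] 0.7077724772836798 96Traceback (most recent call last):
  File "<stdin>", line 15, in <module>
    return umr_minimum(a, axis, None, out, keepdims, initial, where)
ValueError: zero-size array to reduction operation minimum which has no identity
```

View pics/w3.png

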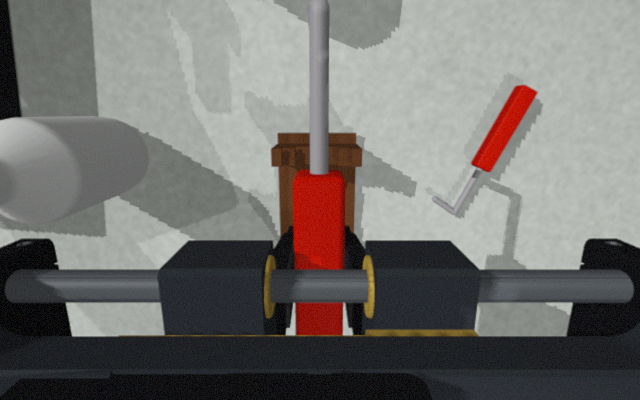

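Emit:
step_arm:
  series: [1, 10, 48, 0, 0.02, 1, 20, 95, 0, 0.04, 1, 30, 142, 0, 0.06, 1, 40, 190, 0, 0.08, 1, 50, 238, 0, 0.1]

```text
time: 8.55
tcp_pos: [0.5233, 0.0346, 0.1498]
eef_rot: [1.0, -0.007, -0.001, -0.0]
ft_force: [0.5, 1.0, -1.4]
grip_width: 0.0218
```

Emit:
step_arm:
  series: [1, 8, 36, 5, 0, 1, 9, 65, 10, 0, 1, 9, 77, 10, 0, 1, 9, 77, 10, 0, 1, 9, 77, 10, 0]

```text
time: 9.05
tcp_pos: [0.5316, -0.0399, 0.1408]
eef_rot: [1.0, -0.007, -0.0, -0.0]
ft_force: [-0.0, -0.4, -2.4]
grip_width: 0.0218
```

```bash
cat > look.py <<'E'
from h import *
import sys
c=cam('wrist');cv2.imwrite(f'pics/{sys.argv[1]}.png',c['img']);s=telemetry.observe();print(s['time'],s['tcp_pos'].round(4) if hasattr(s['tcp_pos'],'round') else s['tcp_pos'],np.round(s['ft_force'],1),s['grip_width'])
M=R.from_quat(s['eef_rot']).as_matrix();print(M.round(4))
W=cloud(c)
hsv=cv2.cvtColor(c['img'],cv2.COLOR_BGR2HSV)
yel=(hsv[...,0]>16)&(hsv[...,0]<34)&(hsv[...,1]>110)&(hsv[...,2]>70);yel[225:]=0
p=W[yel];p=p[abs(p[:,2]-.042)<.012]
if len(p)>20:
    print('ring n',len(p),np.median(p,0).round(4))
    q=p[:,:2].astype(np.float32);(x,y),r=cv2.minEnclosingCircle(q);print('circle',x,y,r)
    A=np.c_[2*q,np.ones(len(q))];o=np.linalg.lstsq(A,(q**2).sum(1),rcond=None)[0];print('lsq',o[:2],np.sqrt(o[2]+o[0]**2+o[1]**2))
    d=M.T@(np.array([o[0],o[1],.04])-s['tcp_pos'])*1000;print('ring in tool mm',d.round(1))
    print(np.where(yel)[1].min(),np.where(yel)[1].max(),np.where(yel)[0].min(),np.where(yel)[0].max())
for xx,zz in ((108,-19),(103,13)):
    print('nominal px',proj(c,np.array(s['tcp_pos'])+M@(np.array([xx,0,zz])/1000)).round(1))
# rod points
t=(W-s['tcp_pos'])@M*1000
m=(t[...,0]>60)&(t[...,0]<130)&(abs(t[...,1])<12)&(t[...,2]<0)&(t[...,2]>-30)
if m.sum(): 
    k=t[m];print('rod n',len(k),'y med',np.median(k[:,1]).round(2),'z top',np.percentile(k[:,2],10).round(1),'slope y',np.polyfit(k[:,0],k[:,1],1).round(3),'xmax',k[:,0].max().round(1), 'zslope',np.polyfit(k[:,0],k[:,2],1).round(3))
E
python3 look.py w4
```

```text
9.1 [ 0.5317 -0.0396  0.141 ] [ 1.1 -0.3 -1.8] 0.021665635772565514
[[ 9.999e-01 -1.320e-02 -4.000e-04]
 [-1.320e-02 -9.999e-01  6.000e-04]
 [-4.000e-04 -6.000e-04 -1.000e+00]]
ring n 816 [ 0.6508 -0.0485  0.0423]
circle 0.6507842540740967 -0.04139761999249458 0.018904509022831917
lsq [ 0.65021378 -0.04140331] 0.0158375045333805
ring in tool mm [118.5   0.3 101. ]
294 346 15 64
nominal px [319.9   6.3]
nominal px [319.7  37.3]
rod n 2605 y med -0.71 z top -23.7 slope y [ 0.002 -0.736] xmax 109.5 zslope [-2.0000e-03 -2.2291e+01]
```

View pics/w4.png

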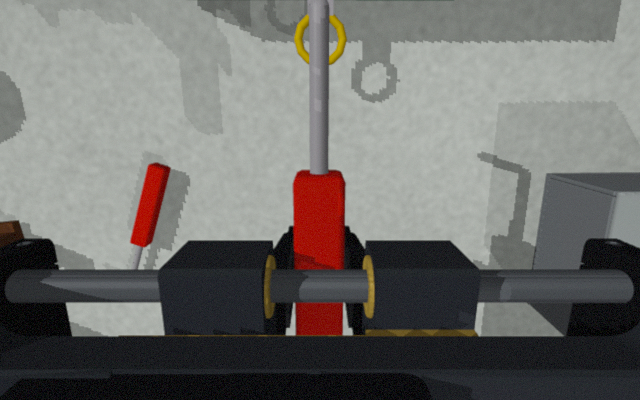

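The ring shows at (320,38), directly beneath the rod. Its measured centre is (0.650, -0.041), radius 15.8 mm, z about 42 mm, which matches the text and the top and side views. I'm lowering the prong in.

Emit:
step_arm:
  series: [1, 8, 1, 0, 0, 1, 15.5, 1, 15, 0, 1, 15.5, 1, 35, 0, 1, 15.5, 1, 45, 0, 1, 15.5, 1, 45, 0]

```text
time: 9.6
tcp_pos: [0.5462, -0.0409, 0.0943]
eef_rot: [1.0, -0.007, -0.002, -0.0]
ft_force: [-0.3, 0.1, -3.1]
grip_width: 0.0218
```

```bash
python3 look.py w5; python3 - <<'E'
from h import *
c=cam('side');cv2.imwrite('pics/s5.png',cv2.resize(c['img'][140:260,230:370],None,fx=5,fy=5,interpolation=cv2.INTER_CUBIC))
E
```

```text
9.65 [ 0.5471 -0.0413  0.0956] [ 0.5  1.1 -0.7] 0.021637719451501124
[[ 9.999e-01 -1.330e-02 -1.600e-03]
 [-1.330e-02 -9.999e-01  3.000e-04]
 [-1.600e-03 -3.000e-04 -1.000e+00]]
ring n 1255 [ 0.6509 -0.0475  0.0423]
circle 0.6506813764572144 -0.04136848822236061 0.01901996321976185
lsq [ 0.65011439 -0.04145241] 0.015785693755072067
ring in tool mm [103.1  -1.2  55.4]
288 350 19 79
nominal px [321.9   3.4]
nominal px [321.3  35.1]
rod n 2588 y med -1.44 z top -22.5 slope y [ 1.000e-03 -1.346e+00] xmax 109.0 zslope [ -0.    -21.198]
```

View pics/w5.png

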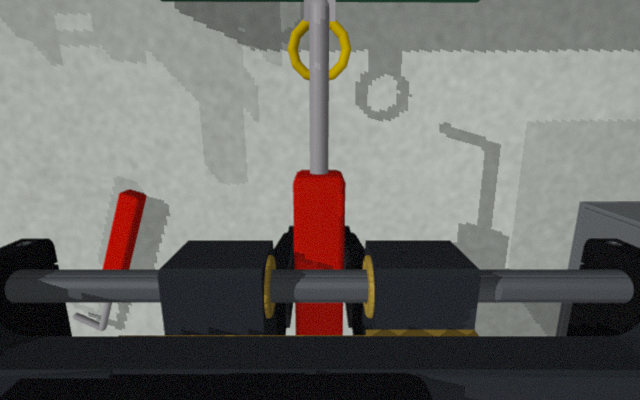

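View pics/s5.png

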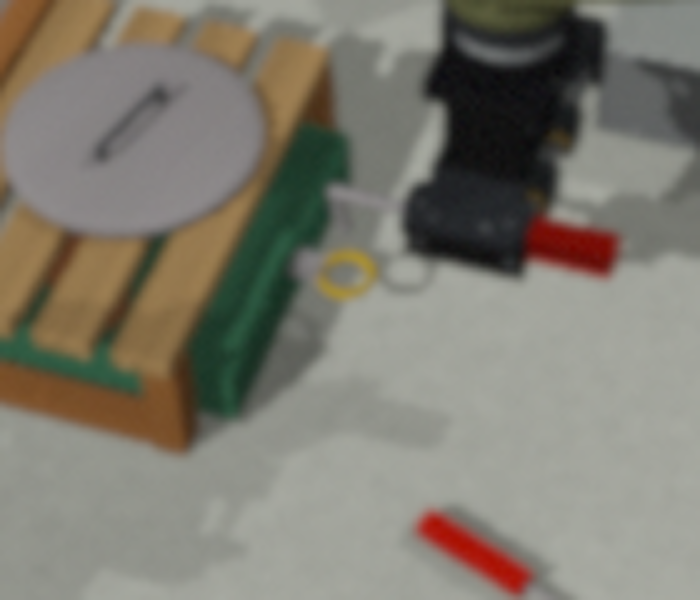

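Emit:
step_arm:
  series: [1, 0, 0, 15, 0, 1, 0, 0, 30, 0, 1, 0, 0, 45, 0, 1, 0, 0, 57, 0, 1, 0, 0, 57, 0]

```text
time: 10.2
tcp_pos: [0.5451, -0.0416, 0.036]
eef_rot: [1.0, -0.007, -0.003, -0.0]
ft_force: [-0.6, -0.6, -2.3]
grip_width: 0.0217
```

Emit:
step_arm:
  series: [1, 0, 0, 0, 0]

```text
time: 10.3
tcp_pos: [0.5471, -0.0419, 0.0386]
eef_rot: [1.0, -0.007, -0.001, -0.0]
ft_force: [0.9, -0.6, -0.7]
grip_width: 0.0217
```

```bash
python3 look.py w6; python3 - <<'E'
from h import *
c=cam('side');cv2.imwrite('pics/s6.png',cv2.resize(c['img'][140:260,230:370],None,fx=5,fy=5,interpolation=cv2.INTER_CUBIC))
E
```

```text
10.35 [ 0.5477 -0.042   0.0394] [-1.1  0.2 -1.6] 0.021960654222916296
[[ 9.999e-01 -1.420e-02  4.000e-04]
 [-1.420e-02 -9.999e-01 -1.000e-04]
 [ 4.000e-04  1.000e-04 -1.000e+00]]
ring n 2167 [ 0.6484 -0.0366  0.0423]
circle 0.6506932973861694 -0.0414908193051815 0.018932614475488663
lsq [ 0.64967588 -0.04147445] 0.015556724090113362
ring in tool mm [101.9  -2.   -0.6]
274 359 0 72
nominal px [321.2   4.5]
nominal px [320.8  35.9]
rod n 3577 y med -0.45 z top -23.0 slope y [ 0.084 -7.313] xmax 114.8 zslope [  0.242 -38.029]
```

View pics/w6.png

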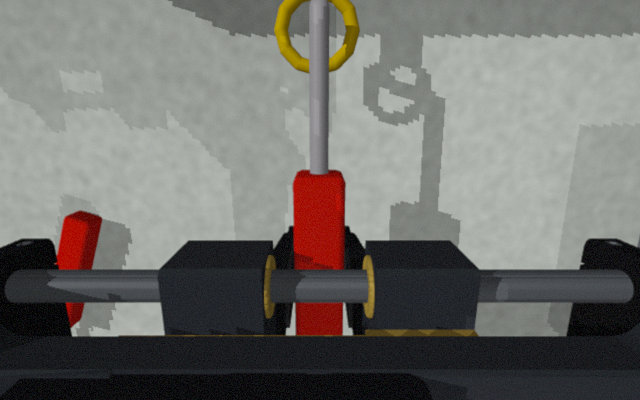

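View pics/s6.png

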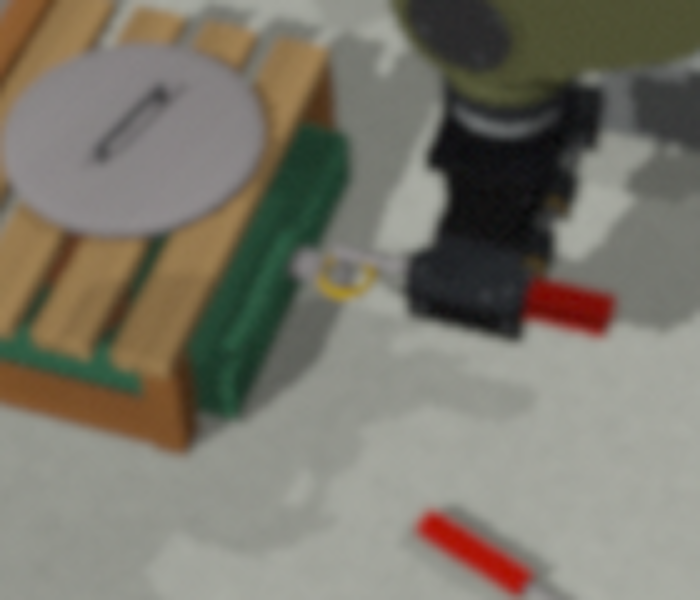

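Emit:
step_arm:
  series: [1, -2, 0, 0, 0, 1, -4, 0, 0, 0, 1, -6, 0, 0, 0, 1, -8, 0, 0, 0, 1, -10, 0, 0, 0]

```text
time: 10.9
tcp_pos: [0.5372, -0.0418, 0.0394]
eef_rot: [1.0, -0.007, 0.0, 0.0]
ft_force: [0.3, -0.3, -1.6]
grip_width: 0.0215
```

Emit:
step_arm:
  series: [1, -3, 0, 0, 0, 1, -6, 0, 0, 0, 1, -9, 0, 0, 0, 1, -12, 0, 0, 0, 1, -15, 0, 0, 0]

```text
time: 11.4
tcp_pos: [0.5224, -0.0416, 0.0394]
eef_rot: [1.0, -0.007, 0.0, 0.0]
ft_force: [3.2, -0.3, -3.2]
grip_width: 0.0216
```

Emit:
step_arm:
  series: [1, -4, 0, 0, 0, 1, -8, 0, 0, 0, 1, -12, 0, 0, 0, 1, -16, 0, 0, 0, 1, -20, 0, 0, 0]

```text
time: 11.9
tcp_pos: [0.502, -0.0413, 0.0392]
eef_rot: [1.0, -0.007, -0.0, -0.0]
ft_force: [3.1, 0.3, -2.4]
grip_width: 0.0217
```

Emit:
step_arm:
  series: [1, -4, 0, 0, 0, 1, -8, 0, 0, 0, 1, -12, 0, 0, 0, 1, -15, 0, 0, 0, 1, -18, 0, 0, 0]

```text
time: 12.4
tcp_pos: [0.4841, -0.041, 0.0392]
eef_rot: [1.0, -0.007, -0.0, -0.0]
ft_force: [2.9, -0.1, -3.1]
grip_width: 0.0219
```

Emit:
step_arm:
  series: [1, -1, 0, 0, 0, 1, -2, 0, 0, 0, 1, -3, 0, 0, 0]

```text
time: 12.7
tcp_pos: [0.4814, -0.041, 0.0393]
eef_rot: [1.0, -0.007, -0.0, -0.0]
ft_force: [3.2, 0.1, -3.3]
grip_width: 0.0215
```

Emit:
step_arm:
  series: [1, -1, 0, 0, 0, 1, -2, 0, 0, 0, 1, -3, 0, 0, 0]

```text
time: 13.0
tcp_pos: [0.4784, -0.041, 0.0392]
eef_rot: [1.0, -0.007, -0.0, -0.0]
ft_force: [2.1, 0.7, -2.5]
grip_width: 0.0218
```

Emit:
step_arm:
  series: [1, -1, 0, 0, 0, 1, -2, 0, 0, 0]

```text
time: 13.2
tcp_pos: [0.4763, -0.0409, 0.0392]
eef_rot: [1.0, -0.007, -0.0, -0.0]
ft_force: [3.0, -0.6, -3.4]
grip_width: 0.0216
```

```bash
python3 look.py w7
```

```text
13.25 [ 0.4761 -0.0409  0.0392] [ 2.  -0.2 -2.5] 0.021885538394012798
[[ 9.999e-01 -1.420e-02 -3.000e-04]
 [-1.420e-02 -9.999e-01  0.000e+00]
 [-3.000e-04 -0.000e+00 -1.000e+00]]
ring n 1409 [ 0.5813 -0.0358  0.0423]
circle 0.5897605419158936 -0.04045761376619339 0.018877601251006126
lsq [ 0.58853512 -0.04049991] 0.015379293365517544
ring in tool mm [112.4  -2.   -0.9]
273 359 0 48
nominal px [320.9   7.5]
nominal px [320.5  38.2]
rod n 3310 y med -0.7 z top -24.0 slope y [ 0.063 -5.894] xmax 115.4 zslope [  0.256 -41.472]
```

View pics/w7.png

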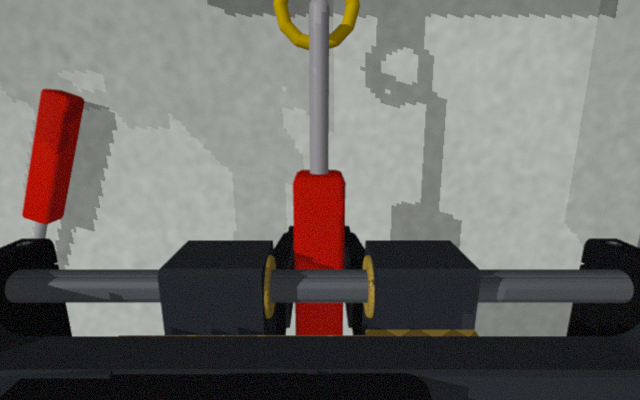

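Emit:
step_arm:
  series: [1, -1.2, 0, 0, 0, 1, -2.4, 0, 0, 0, 1, -3.6, 0, 0, 0]

```text
time: 13.55
tcp_pos: [0.4727, -0.0409, 0.0392]
eef_rot: [1.0, -0.007, -0.0, -0.0]
ft_force: [1.8, -0.3, -4.0]
grip_width: 0.0216
```

Emit:
step_arm:
  series: [1, -1, 0, 0, 0, 1, -2, 0, 0, 0, 1, -2, 0, 0, 0]

```text
time: 13.85
tcp_pos: [0.4706, -0.0409, 0.0392]
eef_rot: [1.0, -0.007, -0.0, 0.0]
ft_force: [1.8, 0.1, -2.1]
grip_width: 0.0217
```

Emit:
step_arm:
  series: [1, -1.2, 0, 0, 0, 1, -2.4, 0, 0, 0, 1, -3, 0, 0, 0]

```text
time: 14.15
tcp_pos: [0.4677, -0.0408, 0.0392]
eef_rot: [1.0, -0.007, -0.0, -0.0]
ft_force: [1.8, 0.3, -3.3]
grip_width: 0.0218
```

Emit:
step_arm:
  series: [1, -1, 0, 0, 0, 1, -2, 0, 0, 0, 1, -2, 0, 0, 0]

```text
time: 14.45
tcp_pos: [0.4656, -0.0408, 0.0392]
eef_rot: [1.0, -0.007, -0.0, -0.0]
ft_force: [2.6, -0.5, -2.5]
grip_width: 0.0215
```

Emit:
step_arm:
  series: [1, -1.2, 0, 0, 0, 1, -2.4, 0, 0, 0, 1, -3, 0, 0, 0]

```text
time: 14.75
tcp_pos: [0.4626, -0.0407, 0.0392]
eef_rot: [1.0, -0.007, -0.0, 0.0]
ft_force: [3.3, 0.4, -3.5]
grip_width: 0.0216
```

Emit:
step_arm:
  series: [1, -1, 0, 0, 0, 1, -2, 0, 0, 0, 1, -2, 0, 0, 0]

```text
time: 15.05
tcp_pos: [0.4611, -0.0407, 0.0394]
eef_rot: [1.0, -0.007, 0.0, 0.0]
ft_force: [4.2, -0.1, -4.5]
grip_width: 0.0219
```

Emit:
step_arm:
  series: [1, -1, 0, 0, 0, 1, -1, 0, 0, 0]

```text
time: 15.25
tcp_pos: [0.4605, -0.0408, 0.0396]
eef_rot: [1.0, -0.007, 0.001, 0.0]
ft_force: [5.2, 0.3, -3.9]
grip_width: 0.0219
```

Emit:
step_arm:
  series: [1, -1, 0, 0, 0, 1, -1, 0, 0, 0]

```text
time: 15.45
tcp_pos: [0.46, -0.0408, 0.0398]
eef_rot: [1.0, -0.007, 0.002, 0.0]
ft_force: [6.3, 0.2, -4.8]
grip_width: 0.022
```

Emit:
step_arm:
  series: [1, -1, 0, 0, 0, 1, -2, 0, 0, 0, 1, -2, 0, 0, 0]

```text
time: 15.75
tcp_pos: [0.4591, -0.0409, 0.0403]
eef_rot: [1.0, -0.007, 0.003, 0.0]
ft_force: [8.6, -0.1, -6.4]
grip_width: 0.0218
```

Emit:
step_arm:
  series: [1, -1, 0, 0, 0, 1, -2, 0, 0, 0, 1, -2, 0, 0, 0]

```text
time: 16.05
tcp_pos: [0.4582, -0.041, 0.0407]
eef_rot: [1.0, -0.007, 0.004, 0.0]
ft_force: [13.0, -0.1, -6.4]
grip_width: 0.0217
```

```bash
python3 look.py w8
```

```text
16.1 [ 0.4582 -0.041   0.0407] [11.9 -0.1 -6.6] 0.021798128834184215
[[ 9.999e-01 -1.450e-02  8.500e-03]
 [-1.450e-02 -9.999e-01 -8.000e-04]
 [ 8.600e-03  7.000e-04 -1.000e+00]]
ring n 1406 [ 0.5636 -0.0353  0.0424]
circle 0.571748673915863 -0.04018367454409599 0.01884186640381813
lsq [ 0.57048061 -0.04019416] 0.01538354253615123
ring in tool mm [112.2  -2.4   1.7]
273 357 0 49
nominal px [321.    6.9]
nominal px [320.5  37.7]
rod n 3112 y med -0.74 z top -23.7 slope y [ 0.058 -5.533] xmax 115.8 zslope [  0.236 -39.868]
```

View pics/w8.png

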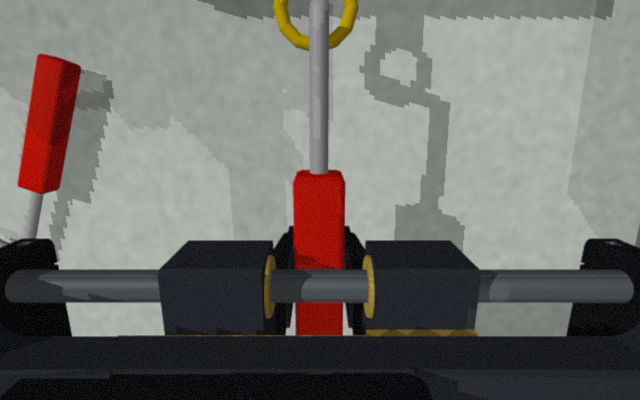

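The tray is 79–80 mm out with the ring still seated at (315,25), and the pull is about 12 N. I'm holding it there.

Emit:
step_arm:
  series: [1, 0, 0, 0, 0, 1, 0, 0, 0, 0, 1, 0, 0, 0, 0]

```text
time: 16.4
tcp_pos: [0.4582, -0.041, 0.0407]
eef_rot: [1.0, -0.007, 0.004, 0.0]
ft_force: [12.4, 0.6, -5.8]
grip_width: 0.0217
```

Emit:
step_arm:
  series: [1, 0, 0, 0, 0, 1, 0, 0, 0, 0, 1, 0, 0, 0, 0]

```text
time: 16.7
tcp_pos: [0.4582, -0.041, 0.0407]
eef_rot: [1.0, -0.007, 0.004, 0.0]
ft_force: [11.7, 0.3, -7.2]
grip_width: 0.0216
```

Emit:
step_arm:
  series: [1, 0, 0, 0, 0, 1, 0, 0, 0, 0, 1, 0, 0, 0, 0]

```text
time: 17.0
tcp_pos: [0.4583, -0.041, 0.0407]
eef_rot: [1.0, -0.007, 0.004, 0.0]
ft_force: [11.8, 0.2, -6.4]
grip_width: 0.0217
```

Emit:
step_arm:
  series: [1, 0, 0, 0, 0, 1, 0, 0, 0, 0, 1, 0, 0, 0, 0, 1, 0, 0, 0, 0, 1, 0, 0, 0, 0]

```text
time: 17.5
tcp_pos: [0.4583, -0.041, 0.0407]
eef_rot: [1.0, -0.007, 0.004, 0.0]
ft_force: [12.0, -0.5, -6.1]
grip_width: 0.0219
```

Emit:
step_arm:
  series: [1, 1, 0, 0, 0, 1, 2, 0, 0, 0, 1, 3, 0, 0, 0, 1, 4, 0, 0, 0, 1, 4, 0, 0, 0]

```text
time: 18.0
tcp_pos: [0.4601, -0.0408, 0.0398]
eef_rot: [1.0, -0.007, 0.001, 0.0]
ft_force: [6.8, 0.2, -4.5]
grip_width: 0.0219
```

Emit:
step_arm:
  series: [1, 1, 0, 0, 0, 1, 2, 0, 0, 0, 1, 3, 0, 0, 0, 1, 4, 0, 0, 0, 1, 4, 0, 0, 0]

```text
time: 18.5
tcp_pos: [0.4622, -0.0406, 0.039]
eef_rot: [1.0, -0.007, -0.001, -0.0]
ft_force: [1.2, 0.1, -2.0]
grip_width: 0.0218
```

```bash
python3 look.py w9
```

```text
18.55 [ 0.4622 -0.0406  0.039 ] [ 0.7 -0.5 -1.7] 0.021486366061493983
[[ 9.999e-01 -1.410e-02 -1.600e-03]
 [-1.410e-02 -9.999e-01  3.000e-04]
 [-1.600e-03 -2.000e-04 -1.000e+00]]
ring n 1416 [ 0.5671 -0.0356  0.0423]
circle 0.5752403736114502 -0.04008651152253151 0.018983367830514908
lsq [ 0.57434565 -0.04026853] 0.015369801614518905
ring in tool mm [112.1  -1.9  -1.2]
273 359 0 48
nominal px [320.9   6.9]
nominal px [320.5  37.7]
rod n 3302 y med -0.7 z top -23.9 slope y [ 0.063 -5.86 ] xmax 115.3 zslope [  0.251 -40.98 ]
```

View pics/w9.png

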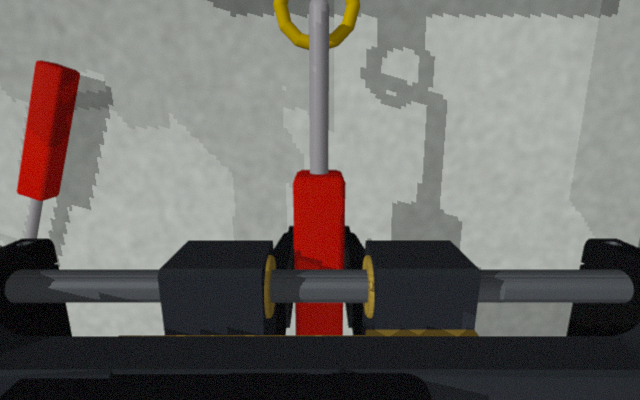

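Emit:
step_arm:
  series: [1, 2, 0, 0, 0, 1, 4, 0, 0, 0, 1, 6, 0, 0, 0, 1, 8, 0, 0, 0, 1, 8, 0, 0, 0]

```text
time: 19.05
tcp_pos: [0.4711, -0.0409, 0.0393]
eef_rot: [1.0, -0.007, 0.0, 0.0]
ft_force: [-0.5, 0.5, -1.6]
grip_width: 0.0217
```

```bash
python3 look.py w10
```

```text
19.1 [ 0.4709 -0.0409  0.0393] [-1.1 -0.1 -1.9] 0.021656470143455474
[[ 9.999e-01 -1.420e-02 -1.000e-04]
 [-1.420e-02 -9.999e-01 -0.000e+00]
 [-1.000e-04  0.000e+00 -1.000e+00]]
ring n 2044 [ 0.5728 -0.0352  0.0423]
circle 0.5755854249000549 -0.040285877883434296 0.01887250877916813
lsq [ 0.57500082 -0.04029422] 0.015566235912778791
ring in tool mm [104.   -2.1  -0.8]
274 358 0 69
nominal px [320.9   7.5]
nominal px [320.5  38.2]
rod n 3537 y med -0.35 z top -24.0 slope y [ 0.091 -7.874] xmax 115.8 zslope [  0.243 -39.349]
```

Emit:
step_arm:
  series: [1, 0, 0, -10, 0, 1, 0, 0, -20, 0, 1, 0, 0, -32, 0, 1, 0, 0, -50, 0, 1, 0, 0, -75, 0]

```text
time: 19.6
tcp_pos: [0.4701, -0.0407, 0.115]
eef_rot: [1.0, -0.007, -0.001, -0.0]
ft_force: [-0.6, 0.4, -1.0]
grip_width: 0.0218
```

Emit:
step_arm:
  series: [1, 0, 0, -45, 0, 1, 0, 0, -45, 0, 1, 0, 0, -45, 0]

```text
time: 19.9
tcp_pos: [0.472, -0.0411, 0.1618]
eef_rot: [1.0, -0.007, 0.002, 0.0]
ft_force: [0.2, -0.2, -1.3]
grip_width: 0.0219
```

```bash
python3 look.py w11; python3 - <<'E'
from h import *
s=telemetry.observe();M=R.from_quat(s['eef_rot']).as_matrix()
yaw=.0867
# where TCP was when it grasped
print((M.T@(np.array([.4537,.2692,s['tcp_pos'][2]])-s['tcp_pos'])*1000).round(1), 'heading',np.arctan2(M[1,0],M[0,0]))
E
```

```text
19.95 [ 0.4708 -0.0409  0.1598] [-0.5 -0.2 -2.3] 0.02158781692034125
[[ 9.999e-01 -1.430e-02  9.000e-04]
 [-1.430e-02 -9.999e-01 -2.000e-04]
 [ 9.000e-04  2.000e-04 -1.000e+00]]
ring n 618 [ 0.5762 -0.0323  0.0423]
circle 0.5756802558898926 -0.04017432779073715 0.01873154565691948
lsq [ 0.57548902 -0.04027757] 0.01584488845912217
ring in tool mm [104.6  -2.1 119.9]
294 340 45 88
nominal px [320.5  11.8]
nominal px [320.1  41.5]
rod n 2660 y med -0.93 z top -26.4 slope y [ 0.001 -0.856] xmax 111.0 zslope [-5.0000e-03 -2.4644e+01]
[-2.150e+01 -3.098e+02 -1.000e-01] heading -0.01426995176998408
```

View pics/w11.png

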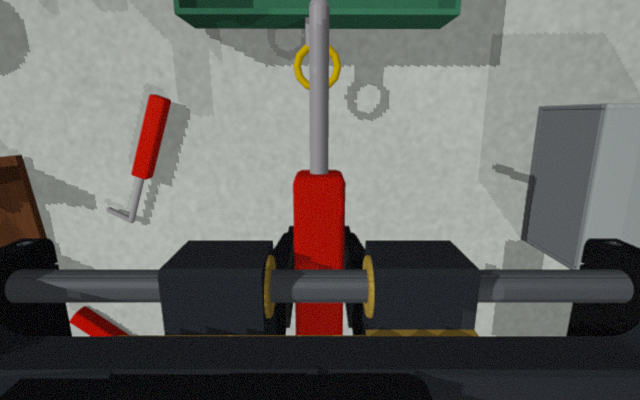

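Unhooked: the ring stays at x = 0.575, 75 mm out after the buffer ease-back, at (317,65) in the picture. The hook has not moved in the grip. I'm carrying it back to the cradle.

Emit:
step_arm:
  series: [1, -3, -48, 0, -0.02, 1, -6, -96, 0, -0.04, 1, -9, -144, 0, -0.06, 1, -12, -192, 0, -0.08, 1, -15, -240, 0, -0.101]

```text
time: 20.45
tcp_pos: [0.4575, 0.2008, 0.1573]
eef_rot: [0.999, 0.044, -0.002, 0.001]
ft_force: [1.3, -0.3, -2.4]
grip_width: 0.0217
```

```bash
python3 - <<'E'
from h import *
s=telemetry.observe();M=R.from_quat(s['eef_rot']).as_matrix()
print(s['tcp_pos'],(M.T@(np.array([.4537,.2692,s['tcp_pos'][2]])-s['tcp_pos'])*1000).round(1), 'heading',np.arctan2(M[1,0],M[0,0]))
E
```

```text
[0.4575202  0.20078499 0.15728639] [  2.2 -68.5  -0.1] heading 0.08757219494544688
```

Emit:
step_arm:
  series: [1, 0.5, -35, 0, 0, 1, 0.5, -62, 0, 0, 1, 0.5, -70, 0, 0, 1, 0.5, -70, 0, 0, 1, 0.5, -70, 0, 0]

```text
time: 20.95
tcp_pos: [0.4532, 0.2681, 0.1582]
eef_rot: [0.999, 0.043, -0.001, 0.001]
ft_force: [-0.2, -0.6, -1.0]
grip_width: 0.0219
```

Emit:
step_arm:
  series: [1, 0, 0, 0, 0]

```text
time: 21.05
tcp_pos: [0.4537, 0.2678, 0.1588]
eef_rot: [0.999, 0.043, -0.0, 0.0]
ft_force: [-0.1, -0.2, -2.0]
grip_width: 0.0217
```

```bash
python3 look.py w12; python3 - <<'E'
from h import *
s=telemetry.observe();M=R.from_quat(s['eef_rot']).as_matrix()
print(s['tcp_pos'],(M.T@(np.array([.4537,.2692,.0312])-s['tcp_pos'])*1000).round(1), 'heading',np.arctan2(M[1,0],M[0,0]))
E
```

```text
21.1 [0.4538 0.2679 0.159 ] [-0.5 -0.3 -1.6] 0.02162311436394451
[[ 9.964e-01  8.500e-02 -4.000e-04]
 [ 8.500e-02 -9.964e-01 -4.000e-04]
 [-4.000e-04  4.000e-04 -1.000e+00]]
nominal px [320.8   6.6]
nominal px [320.4  37.5]
rod n 2618 y med -1.05 z top -23.8 slope y [ 0.001 -0.968] xmax 109.8 zslope [-2.0000e-03 -2.2398e+01]
[0.45378755 0.26791365 0.15897924] [ 1.000e-01 -1.300e+00  1.278e+02] heading 0.08506364636203412
```

View pics/w12.png

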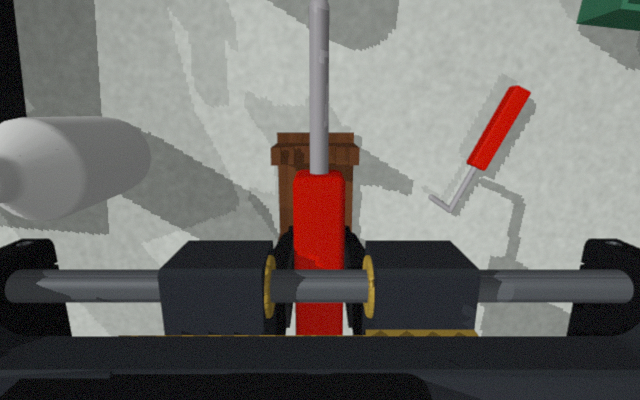

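Emit:
step_arm:
  series: [1, 0, -1.3, 35, 0, 1, 0, -1.3, 70, 0, 1, 0, -1.3, 95, 0, 1, 0, -1.3, 112, 0, 1, 0, -1.3, 118, 0]

```text
time: 21.6
tcp_pos: [0.4522, 0.2688, 0.039]
eef_rot: [0.999, 0.043, -0.002, 0.001]
ft_force: [-0.4, -0.1, -2.2]
grip_width: 0.0218
```

Emit:
step_arm:
  series: [1, 0, 0, 3, 0, 1, 0, 0, 6, 0, 1, 0, 0, 9, 0, 1, 0, 0, 9, 0]

```text
time: 22.0
tcp_pos: [0.4539, 0.2705, 0.0327]
eef_rot: [0.999, 0.043, 0.0, -0.0]
ft_force: [0.4, -0.1, -1.7]
grip_width: 0.0225
```

Emit:
step_arm:
  series: [1, 0, 0, 0.5, 0, 1, 0, 0, 0.5, 0]

```text
time: 22.2
tcp_pos: [0.4538, 0.2706, 0.0321]
eef_rot: [0.999, 0.043, 0.0, -0.0]
ft_force: [-0.3, -0.9, -2.8]
grip_width: 0.0215
```

```bash
python3 look.py w13; python3 - <<'E'
from h import *
c=cam('side');cv2.imwrite('pics/s13.png',cv2.resize(c['img'][240:340,270:390],None,fx=6,fy=6,interpolation=cv2.INTER_CUBIC))
E
```

```text
22.25 [0.4537 0.2706 0.0321] [ 0.5  0.  -2.5] 0.021971451535282658
[[ 9.962e-01  8.680e-02  6.000e-04]
 [ 8.680e-02 -9.962e-01  3.000e-04]
 [ 6.000e-04 -2.000e-04 -1.000e+00]]
nominal px [320.9   7.3]
nominal px [320.5  38.1]
rod n 2623 y med -1.11 z top -24.1 slope y [-0.    -0.899] xmax 110.1 zslope [-3.0000e-03 -2.2552e+01]
```

View pics/w13.png

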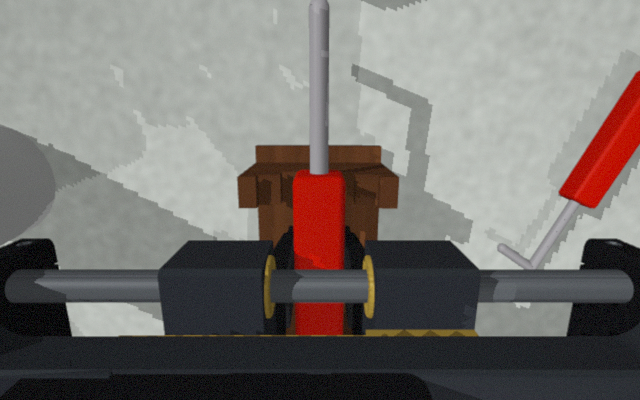

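View pics/s13.png

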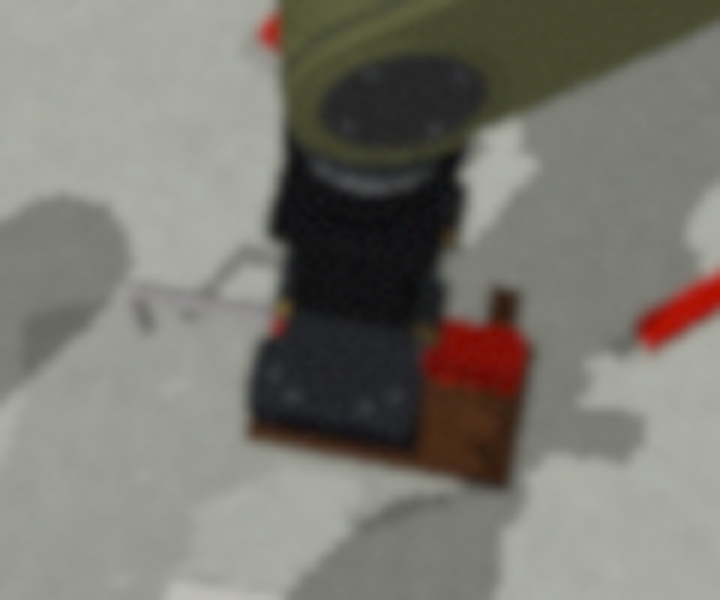

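Emit:
step_arm:
  series: [1, 0, 1, 0.8, 0, 1, 0, 1, 0.8, 0, 1, 0, 1, 0.8, 0]

```text
time: 22.6
tcp_pos: [0.4539, 0.2695, 0.0312]
eef_rot: [0.999, 0.043, 0.0, -0.0]
ft_force: [-0.1, 1.4, -0.7]
grip_width: 0.0218
```

Emit:
step_arm:
  series: [-1, 0, 0, 0, 0, -1, 0, 0, 0, 0, -1, 0, 0, 0, 0, -1, 0, 0, 0, 0, -1, 0, 0, 0, 0]

```text
time: 23.1
tcp_pos: [0.4536, 0.2694, 0.031]
eef_rot: [0.999, 0.043, 0.0, 0.0]
ft_force: [0.4, -0.4, -0.0]
grip_width: 0.0564
```

Emit:
step_arm:
  series: [-1, 0, 0, 0, 0, -1, 0, 0, 0, 0, -1, 0, 0, 0, 0, -1, 0, 0, 0, 0, -1, 0, 0, 0, 0]

```text
time: 23.6
tcp_pos: [0.4536, 0.2694, 0.031]
eef_rot: [0.999, 0.043, 0.0, -0.0]
ft_force: [-0.3, 0.8, 0.3]
grip_width: 0.0933
```

Emit:
step_arm:
  series: [-1, 0, 0, -20, 0, -1, 0, 0, -50, 0, -1, 0, 0, -95, 0, -1, 0, 0, -140, 0, -1, 0, 0, -185, 0]

```text
time: 24.1
tcp_pos: [0.4533, 0.2693, 0.2176]
eef_rot: [0.999, 0.043, -0.0, 0.0]
ft_force: [0.2, 0.1, -0.0]
grip_width: 0.095
```

Emit:
step_arm:
  series: [-1, 0, 0, 0, 0, -1, 0, 0, 0, 0]

```text
time: 24.3
tcp_pos: [0.4543, 0.2698, 0.2176]
eef_rot: [0.999, 0.043, 0.002, -0.001]
ft_force: [0.1, 0.2, -0.8]
grip_width: 0.0951
```

```bash
python3 - <<'E'
from h import *
c=cam('wrist');cv2.imwrite('pics/w14.png',c['img']);s=telemetry.observe();print(s['time'],s['tcp_pos'],s['ft_force'])
W=cloud(c)
hsv=cv2.cvtColor(c['img'],cv2.COLOR_BGR2HSV)
red=((hsv[...,0]<6)|(hsv[...,0]>174))&(hsv[...,1]>150)&(hsv[...,2]>60)
n,l,st,ce=cv2.connectedComponentsWithStats(red.astype(np.uint8))
for i in range(1,n):
    if st[i,4]>200:
        p=W[l==i];z=np.nanmedian(p[:,2]);q=p[abs(p[:,2]-z)<.004]
        print(st[i],z,q.min(0).round(4),q.max(0).round(4),cv2.minAreaRect(q[:,:2].astype(np.float32)))
c=cam('top');cv2.imwrite('pics/top14.png',c['img'])
W=cloud(c);hsv=cv2.cvtColor(c['img'],cv2.COLOR_BGR2HSV)
yel=(hsv[...,0]>18)&(hsv[...,0]<32)&(hsv[...,1]>130)&(hsv[...,2]>100)&(W[...,0]<.7)&(abs(W[...,1]+.04)<.05)
v,u=np.where(yel);print('ring top', onz(c,(u.min()+u.max())/2,(v.min()+v.max())/2,.043))
c=cam('side');cv2.imwrite('pics/side14.png',c['img'])
E
```

```text
24.35 [0.45334241 0.26926541 0.21545202] [0.85875823 0.66130515 0.00831269]
[ 447   92   52   72 1289] 0.014781909521219883 [0.4836 0.095  0.0108] [0.5582 0.1336 0.0172] ((0.5209425091743469, 0.11427517235279083), (0.01578252948820591, 0.0755314826965332), 69.57078552246094)
[ 307  140   25  112 2547] 0.061565767226723356 [0.3875 0.2548 0.0579] [0.4968 0.2843 0.064 ] ((0.44213467836380005, 0.2692243456840515), (0.1085544005036354, 0.021635407581925392), 4.608399391174316)
[380 302  27  19 268] 0.01509196704233634 [0.2894 0.1518 0.0115] [0.3125 0.1849 0.0169] ((0.30433908104896545, 0.1681712567806244), (0.0332450345158577, 0.01442447304725647), 50.09156036376953)
ring top [ 0.57286777 -0.04263575  0.043     ]
```

View pics/w14.png

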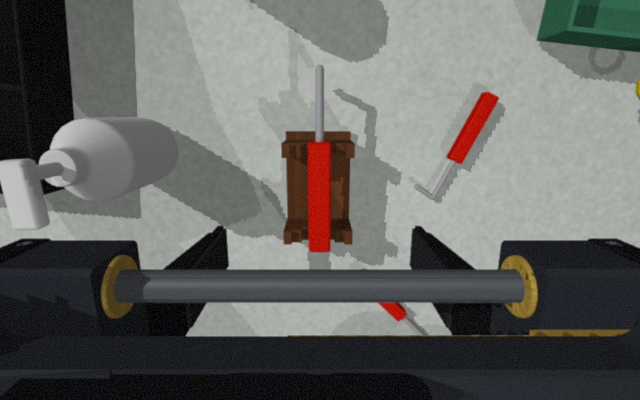

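View pics/side14.png

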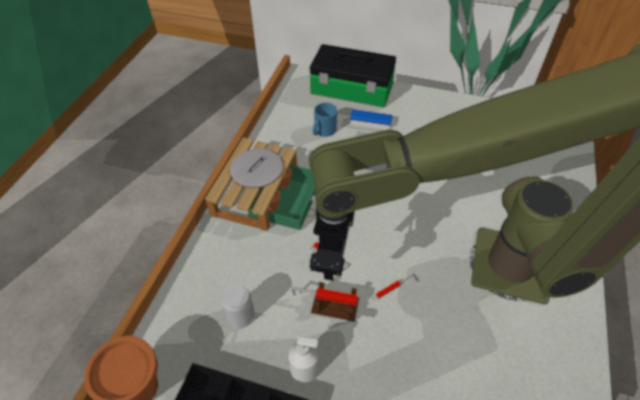

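View pics/top14.png

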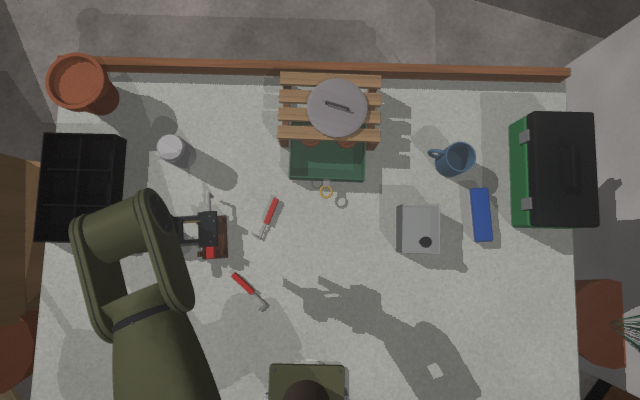

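The hook lies in its cradle at (0.442, 0.269), top at z = 61.6 mm and yaw about 4.6–5°, the same as at the start. The tray is out, with its ring at (326,190) in the top view. Everything else stands where it was.

```bash
python3 -c "
from plant import ticket;print(ticket.job_done())"
```

```text
the job is handed in; nothing more can be done
None
```

The tray is fully out against its stop, the large red hook is back in its cradle, and I handed the job in at about 24.5 s of the 64 s allowed.

- **Pull:** I dropped the prong into the yellow ring and drew the tray straight out. It met the end stop at about 76–77 mm, and under load the ring stood 79.6 mm from its start. I held a pull of 11.7–12.4 N for about 1.4 s. The highest force reading was 13.0 N.
- **Unhooking:** On release the tray eased back about 4 mm on its buffer. Lifting the prong clear did not move it, and it stands about 75 mm out. The last top view put it near 77 mm, a difference within the camera calibration.
- **Hook in cradle:** Its handle centre is within about 1 mm of where it started, with the top at 61.6 mm and the prong pointing the same way. The yaw read 4.6°, against 4.9–5.0° before, so any difference is under half a degree. I did not see the prong's downward direction directly in the last pictures. I inferred it from the handle sitting flat and not having turned in the grip.
- **Everything else:** In the last views nothing else appeared to have moved, judging by eye and by the measured positions of the two small hooks.

No check failed.

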